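# Cam-lock the utensil holder to its mount and hang the mallet in it

## Robot

A 6-joint arm with a two-finger parallel gripper is mounted at the origin on the work surface. World frame = base frame: x ahead of the robot, y to its left, z up, the work surface at z = 0. Lengths are in m, angles in rad, forces in N, time in s.
With the tool pointing down it reaches from about 0.375 to 0.975 m from the base axis. Payload 3.8 kg.
Tool frame: the origin (TCP) lies at the very end of the fingers, on their centre line; the grasp point (between the pads) lies 19 mm behind it; z points along the fingers, y is the line along which they close (so a half turn about z gives the same grasp; the last joint's range is limited). The gripper opens to 85 mm and grips with 20 to 120 N. Pads are 22 mm wide; open, the fingers measure 114 mm over their backs; the gripper's body (76 mm by 85 mm) begins 54 mm behind the grasp point. The pads swing forward as they close: fully open they stand 13 mm farther back than shut.
Start: joints at [-1.153, 0.264, 1.604, -0, 1.274, -0.037], TCP at [0.297, -0.606, 0.231] pointing down, gripper open.
Joint ranges: [-2.63, 2.63], [-0.94, 2.18], [0.31, 2.57], [-1.31, 4.45], [0, 2.66], [-2.55, 2.55]. Speed limits (rad/s): [2.57, 2.57, 3.14, 3.14, 3.14, 3.14].

## Interface

Orientations are given as a rotation vector (axis times angle).
In Python, from workcell import read_state, read_camera, calibration, finish_job gives the robot as it stands.
- The arm moves only by the tool step_arm, never from a script. Its argument "commands" is a list of rows, each an object of numbers: "fingers": the gripper's target within -1 to 1 (shut at 1, half-way at 0, fully open at -1); "dx", "dy", "dz": the shift along the tool's x, y, z in m; "roll": the turn about the tool's z in degrees. In form: [{"fingers": .., "dx": .., "dy": .., "dz": .., "roll": ..}, ...]. A call has 1 to 8 rows; each row is the pose to reach, as a shift and turn from the pose commanded when the call began, along the tool's axes at that moment; what a row does not reach only later rows make up. A row lasts 1/8 s, in which the tool goes at most 62.5 mm and 10.7 degrees, less where a joint would pass 70% of its speed; a pose out of reach is approached as far as the arm can. A call with a gripper value outside its range is refused whole. The fingers move at their own pace and stop on an object; "squeeze" is the grip in N (left out, the last holds). Time passes only in rows, so rows that repeat a pose let the fingers close. It gives the time, the measured TCP pose, the force, the opening and the grip force at its end, in the units of the state.
- read_state(): the state, without advancing time (a new reading comes with each control period).
- read_camera(name): name is "scene" or "side" or "wrist"; returns (picture, depth): 400x640x3 uint8, blue, green, red; 400x640 float32, m along the optical axis (not along the pixel's ray), 0 where there is no reading.
- calibration(name): a dict with "intrinsics" (3x3 intrinsics, pixels), "k1" (the pictures are not rectified: a ray, as slopes to the right and down, at radius r is drawn at 1 + k1 r^2 times it, then the intrinsics apply), "world_to_cam" (4x4, takes a point from world to camera coordinates). Camera axes: x right, y up, looking along -z (the intrinsics and any distortion apply to the point x, -y, -z); pixel columns grow to the right and rows downward; lengths in m; the calibration is good to about 2 mm. A picture is of the moment at which its call begins: read the wrist's pose just before it. calibration takes no time and is no camera call; for the wrist camera it gives the pose at the moment of the call.
- finish_job(): hands the job in; it is judged then, once.
The state is a dict: "time": time; "q": joint angles; "joint_vel": joint speeds; "joint_torque": joint torques, N m; "tool_pos": TCP position; "tcp_rot": TCP orientation; "wrist_force": force on the tool from outside, world axes, zero at the start; "torque": the same for the moment, N m; "width": opening from 0.0 (shut) to 1.0 (fully open); "grip_force": force on a finger pad.
Only numpy, scipy, OpenCV 4.12 (cv2) and the standard library are available. Lean on these libraries where they do the work, as an engineer would, in place of code of your own. Each camera call takes 0.05 s, during which the arm holds its last target. There are 200 camera calls.

## Task

Slide the wooden utensil holder along its rails until the pin on its bolt is as far as it will go into the open mouth of the cam disc, then turn the disc by its stub clockwise, the full half turn, so that its hook draws the bolt in and the holder's foot is tight against the stops. Only then lift the meat mallet out of its jar and drop it handle first through the holder's ring until its head rests flat on the ring. Leave the other things on the worktop where they are.

Things in the scene. Friction and masses are not known exactly. Their poses are not given: they have to be found in the camera images.
- mount: Fixed oak plate 310 x 120 x 20 mm. Origin on the worktop under the cam disc's axis; z up; x along the plate away from the cam (plate x -65 to 245 mm). Steel rails (x 66 to 245 mm, inner faces y +-37, tops at 36 mm height) guide the holder's foot. Two dark stop blocks by the disc: faces at x 66 mm, tops at 44 mm, 26 mm gap between them for the bolt.
- cam (a joint): Turn of the aluminium cam disc, rad: 0 open, grows clockwise from above, stop at 3.14. Disc 106 mm across, top at 49 mm height, open spiral slot; the slot's mouth faces mount +x at 0 and takes the bolt's pin up to 0.3. Its outer wall is the hook: it captures the pin, then draws it in some 9 mm by the half turn. Stays where left; about 4 N at the stub turns it, a little more when drawing.
- stub (a point): Middle of the grip part of the disc's upright round handle stub: dark steel sleeve that spins freely on its own axis (so it need not twist the grip), 18 mm across, from 52 to 99 mm above the worktop, this point at 77 mm; 36 mm from the disc's axis. At cam 0 it stands on the mount's -y side of the axis, at 1.57 on its -x side, at 3.14 on its +y side.
- post (a point): Axis of the loose holder's wooden post, 100 mm above the worktop; axes as the mount's. Post 24 (mount x) x 30 mm (y), top at 135 mm; a good place to grip, across y. Its foot, 100 x 70 x 24 mm, slides on the plate between the rails along mount x; the foot's front face is 70 mm nearer the cam than this point. About 0.6 kg, slides easily.
- pin (a point): Middle of the bolt's upright steel pin (10 mm across, 22 to 54 mm above the worktop), on a 10 mm bolt that sticks out 38 mm from the holder's foot towards the cam and passes under the disc. It can be pushed into the open mouth to 37 mm from the disc's axis, where it meets the hub; when tight it is 28 mm from the axis and the foot touches the stops.
- ring (a point): Centre of the top face of the holder's dark steel ring: hole 42 mm, outside 68 mm, 14 mm thick, 135 mm above the worktop; 60 mm beyond the post along mount +x, moves with the holder.
- head (a point): Centre of the head of a meat mallet that hangs handle down in a white ceramic jar. Aluminium head 75 (its x) x 48 (its y) x 45 mm high, toothed ends; straight wooden handle 24 mm across, 105 mm long below the head (its tip 127.5 mm below this point). About 0.3 kg. Its head rests on the jar's rim.
- jar: Narrow white ceramic jar (fixed) that holds the mallet at the start: 68 mm across, mouth 44 mm, 125 mm high, origin under its centre.
- muddler_top (a point): Head of a dark wooden muddler (round head 56 mm) hanging in a second, equal jar. Not part of the job.
- mug: White mug, 76 mm across, 85 mm high; origin under its centre. Not part of the job.
- spice: Glass jar, 56 mm across, 90 mm high; origin under its centre. Not part of the job.
- sugar: White sugar tin, 72 mm across, 100 mm high; origin under its centre. Not part of the job.
- spatula: Wooden-handled spatula, 240 mm long, lying flat; origin under its middle. Not part of the job.
- pepper: Dark wooden pepper jar, 48 mm across, 110 mm high; origin under its centre. Not part of the job.
There are look-alikes about, which are no part of the job. What is shaped like the part that bears head but green or turquoise is not meant.

How it is judged:
By the outcome, as a careful person would: the job done as asked, in the order asked, and still so for the second after the job is handed in, with the robot touching nothing.
It also fails if it takes over 67 s, if anything falls off the work surface, if the arm or the gripper's body presses on something with over 40 N, if the wrist force passes 120 N, or if a joint passes its speed limit or range.

## Working session

There is one attempt and no reset: what is moved stays moved. The work goes in short steps, Python scripts to look and compute and a tool call to move; the robot and the scene stay as the last step left them, time stands still between calls to the robot, and variables do not carry over. Pictures are saved under pics/ and viewed, at most 10 in all, crops included, and the job is handed in when it is done.

Besides the shell and the picture viewer there is one more tool, called after ">>>" by a JSON object that holds its "name" and its "arguments". step_arm: Moves the arm, as the interface text tells. Its arguments: {"type":"object","properties":{"commands":{"type":"array","items":{"type":"object","properties":{"fingers":{"type":"number"},"dx":{"type":"number"},"dy":{"type":"number"},"dz":{"type":"number"},"roll":{"type":"number"}}}},"squeeze":{"type":"number"}},"required":["commands"]}

```bash
mkdir -p pics
cat > h.py <<'E'
import numpy as np, cv2
from workcell import read_state, read_camera, calibration, finish_job
def load(n):
    d=np.load(f'{n}.npz'); return d['p'],d['d'],d['K'],float(d['k1']),d['W']
def snap(n,tag=None):
    c=calibration(n); p,d=read_camera(n); tag=tag or n
    np.savez(f'{tag}.npz',p=p,d=d,K=c['intrinsics'],k1=c['k1'],W=c['world_to_cam']); cv2.imwrite(f'pics/{tag}.png',p)
    return p,d
def cloud(tag):
    p,d,K,k1,W=load(tag); v,u=np.mgrid[0:400,0:640]
    dist=np.array([k1,0,0,0],float)
    r=cv2.undistortPoints(np.stack([u,v],-1).reshape(-1,1,2).astype(float),np.array(K,float),dist).reshape(400,640,2)
    X=np.stack([r[...,0]*d,-r[...,1]*d,-d,np.ones_like(d)],-1)
    w=(X@np.linalg.inv(W).T)[...,:3]; w[d<=0]=np.nan
    return p,w
E
python3 - <<'E'
from h import *
print(read_state())
a,_=snap('scene','s0'); b,_=snap('side','d0'); c,_=snap('wrist','w0')
for n in('scene','side'):
    W=np.linalg.inv(calibration(n)['world_to_cam']);print(n,W[:3,3],-W[:3,2],calibration(n)['k1'])
E
```

```text
{'time': 0.0, 'q': array([-1.15293441e+00,  2.64721164e-01,  1.60541076e+00,  1.97777748e-05,
        1.27365636e+00, -3.68804543e-02]), 'joint_vel': array([-0.00044876,  0.00054324, -0.00149644,  0.00031258,  0.00209718,
       -0.00017492]), 'joint_torque': array([-3.41455074e-03, -5.15123892e+01, -3.67313039e+01,  5.54910741e-05,
        1.31290656e-02,  6.21314967e-06]), 'tool_pos': array([ 0.29619898, -0.60572364,  0.22996371]), 'tcp_rot': array([-3.05863350e+00, -7.07673179e-01,  6.23427263e-04]), 'wrist_force': array([-0.73243191, -0.27146007,  0.68205516]), 'torque': array([-0.006749  ,  0.02387608, -0.01227762]), 'grip_force': 0.0, 'width': 0.9950816657161573}
scene [1.47579341 0.71392831 0.85110743] [-0.67012872 -0.52031257 -0.52934141] -0.07572663291253653
side [0.46432775 0.73096015 1.00976433] [ 0.0599828  -0.64152063 -0.76475705] -0.09747545626867274
```

View pics/s0.png

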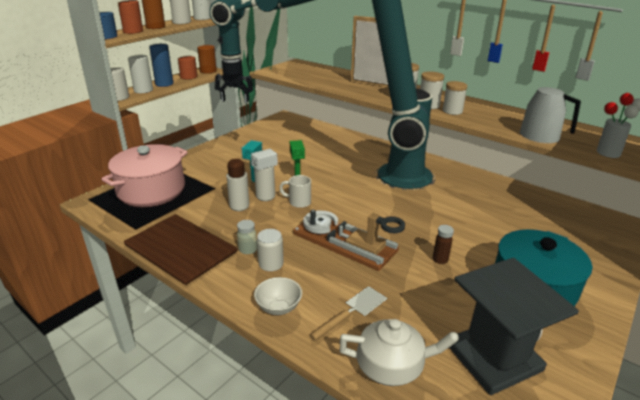

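View pics/d0.png

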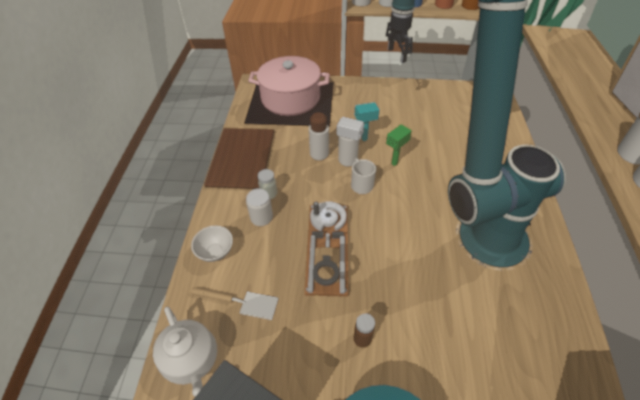

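The scene picture shows the mount at about (345,237), with the cam at (320,220), the ring at (390,225) and the mallet in its jar at (264,160). In the side picture the cam is at (328,214), the ring at (327,270) and the mallet at (350,130). I'll measure from the clouds and look at an enlarged crop.

Run:
```python
from h import *
a=cv2.resize(load('d0')[0][95:305,290:420],None,fx=2.8,fy=2.8,interpolation=cv2.INTER_CUBIC)
b=cv2.resize(load('s0')[0][140:280,215:415],None,fx=2.1,fy=2.1,interpolation=cv2.INTER_CUBIC)
H=max(a.shape[0],b.shape[0]);im=np.zeros((H,a.shape[1]+b.shape[1],3),np.uint8)
im[:a.shape[0],:a.shape[1]]=a;im[:b.shape[0],a.shape[1]:]=b
cv2.imwrite('pics/c0.png',im);print(im.shape,a.shape)
for t,pts in(('d0',[(327,215),(315,210),(327,263),(327,260),(350,130),(308,290),(347,290),(363,165),(363,320),(327,285),(365,110)]),('s0',[(320,220),(309,216),(390,222),(373,225),(264,160),(352,244)])):
    p,w=cloud(t)
    for u,v in pts: print(t,(u,v),w[v,u].round(4),p[v,u])
# plate pixels height stats
p,w=cloud('d0')
sub=w[200:300,300:356]; print(np.nanpercentile(sub[...,2],[5,25,50,75,95]))
t=w[330:345,250:300];print('table z',np.nanmedian(t[...,2]),np.nanstd(t[...,2]))
```

```text
(588, 784, 3) (588, 364, 3)
d0 (327, 215) [ 0.5139 -0.0155  0.0524] [93 97 99]
d0 (315, 210) [ 0.5491 -0.0125  0.0776] [72 78 82]
d0 (327, 263) [0.5005 0.2007 0.1342] [73 78 82]
d0 (327, 260) [0.5009 0.1937 0.1371] [72 78 81]
d0 (350, 130) [ 0.4551 -0.2784  0.1633] [158 161 163]
d0 (308, 290) [0.5502 0.227  0.0346] [131 138 144]
d0 (347, 290) [0.4462 0.2148 0.0233] [ 69  90 116]
d0 (363, 165) [ 0.4071 -0.2257  0.06  ] [144 153 159]
d0 (363, 320) [0.4079 0.3359 0.1093] [158 162 164]
d0 (327, 285) [0.5012 0.1988 0.0155] [ 64  80 100]
d0 (365, 110) [ 0.4057 -0.4056  0.1481] [142 146  70]
s0 (320, 220) [ 0.5175 -0.0176  0.0508] [91 97 91]
s0 (309, 216) [ 0.5174 -0.0613  0.0477] [129 138 136]
s0 (390, 222) [0.3261 0.1242 0.0021] [54 80 95]
s0 (373, 225) [0.5182 0.1708 0.1122] [ 57  94 118]
s0 (264, 160) [ 0.4711 -0.2917  0.1543] [159 171 166]
s0 (352, 244) [0.5416 0.1195 0.0359] [ 73 100 116]
[-0.00293258  0.00077909  0.02005049  0.04364328  0.13336832]
table z -0.0006119846780192617 0.0019090915075691823
```

View pics/c0.png

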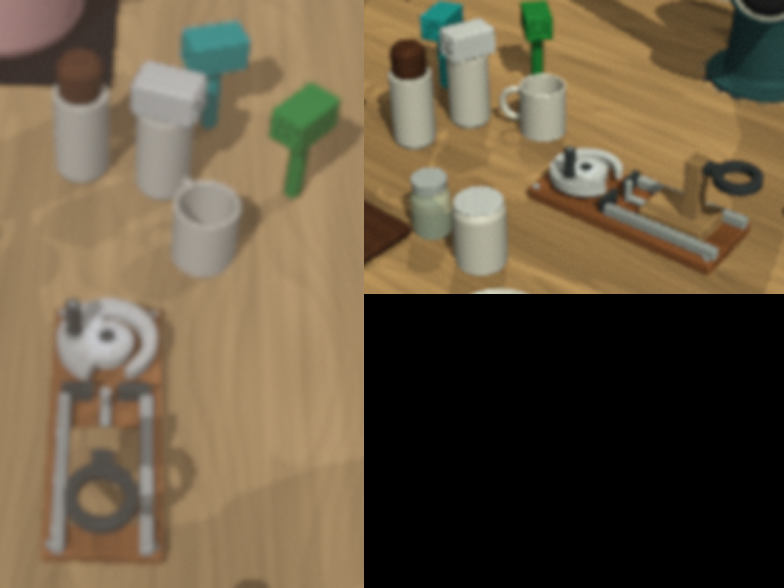

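The crop shows the cam disc with the stub on its world +X side, the bolt pin pointing at the mouth, and the grey mallet between the muddler and the turquoise look-alike. Next I fit the poses.

```bash
cat >> h.py <<'E'
def both(tags=('s0','d0')):
    P=[];C=[]
    for t in tags:
        p,w=cloud(t); m=np.isfinite(w[...,0]); P.append(w[m]);C.append(p[m])
    return np.vstack(P),np.vstack(C).astype(int)
def box(P,x,y,z): return (P[:,0]>x[0])&(P[:,0]<x[1])&(P[:,1]>y[0])&(P[:,1]<y[1])&(P[:,2]>z[0])&(P[:,2]<z[1])
def rect(p): return cv2.minAreaRect(p[:,:2].astype(np.float32)*1000)
E
python3 - <<'E'
from h import *
for t in('s0','d0'):
    P,C=both((t,)); sat=C.max(1)-C.min(1)
    m=box(P,(.40,.53),(-.36,-.22),(.163,.178))&(sat<40); q=P[m];print(t,'head',m.sum(),rect(q),np.median(q[:,2]),q.mean(0).round(4))
    m=box(P,(.40,.60),(-.10,.06),(.045,.053)); q=P[m];print('disc',m.sum(),cv2.minEnclosingCircle(q[:,:2].astype(np.float32)))
    m=box(P,(.40,.60),(-.10,.06),(.06,.105)); q=P[m];print('stub',m.sum(),np.median(q,0).round(4))
    m=box(P,(.40,.60),(.03,.27),(.031,.040)); q=P[m];print('rails',m.sum(),rect(q))
    m=box(P,(.40,.60),(-.12,.27),(.012,.06)); q=P[m];print('plate',m.sum(),rect(q))
    m=box(P,(.40,.60),(.10,.27),(.126,.142)); q=P[m];print('ring+post',m.sum(),rect(q),q.mean(0))
    m=box(P,(.43,.57),(.03,.09),(.044,.057)); q=P[m];print('pin',m.sum(),np.median(q,0))
    m=box(P,(.40,.57),(-.5,-.2),(.09,.25)); 
    q=P[m]; 
    import collections
    g=np.zeros((34,60),np.float32); np.maximum.at(g,((q[:,0]-.40)//.005).astype(int).clip(0,33) if 0 else (((q[:,0]-.40)/.005).astype(int),((q[:,1]+.5)/.005).astype(int)),q[:,2])
    if t=='d0': print('\n'.join(' '.join('%3d'%(v*1000) if v else '  .' for v in r[::2]) for r in g[::2]))
E
```

```text
s0 head 171 ((460.16650390625, -307.3441467285156), (49.95896911621094, 74.65726470947266), 75.7457275390625) 0.16994295055794162 [ 0.4623 -0.3038  0.1692]
disc 394 ((0.5140010118484497, -0.007517011370509863), 0.0670490637421608)
stub 75 [ 0.5531 -0.0198  0.0841]
rails 441 ((506.7333679199219, 126.88021850585938), (104.30094146728516, 194.90541076660156), 2.2973272800445557)
plate 2676 ((510.8228454589844, 69.85614013671875), (123.04811096191406, 312.0214538574219), 1.7983299493789673)
ring+post 364 ((503.1143798828125, 203.77642822265625), (106.76007080078125, 68.7015380859375), 89.68269348144531) [0.50706762 0.20861189 0.13317421]
pin 39 [0.51316788 0.04344531 0.04564728]
d0 head 253 ((456.62548828125, -305.2286376953125), (52.29860305786133, 80.58806610107422), 74.15657043457031) 0.16941161145576067 [ 0.4562 -0.302   0.1691]
disc 536 ((0.515514075756073, -0.006614659912884235), 0.06570905447006226)
stub 67 [ 0.5488 -0.015   0.0864]
rails 519 ((507.1029052734375, 127.65413665771484), (98.27317810058594, 197.29220581054688), 2.241912841796875)
plate 3073 ((509.5702209472656, 71.041
[... 1604 characters left out ...]
   .   .   .   .   .   .   .   .   .   .   .   .   .   .   .   .   .   .   .   .   .   .   .   .   .
  .   .   .   .   .   .   .   .   .   .   .   .   .   .   .   .   .   .   .   .   .   .   .   .   .   .   .   .   .   .
  .   .   .   .   .   .   .   .   .   .   .   .   .   .   .   . 128 125 125   .   .   .   .   .   .   .   .   .   .   .
  .   .   .   .   .   .   .   .   .   .   .   .   .   .   . 168   . 178 176 133   .   .   .   .   .   .   .   .   .   .
  .   .   .   .   .   .   .   .   .   .   .   .   .   .   . 174 176 174 172 169 108   .   .   .   .   .   .   .   .   .
  .   .   .   .   .   .   .   .   .   .   .   .   .   .   .   .   . 177 176 174 126   .   .   .   .   .   .   .   .   .
```

```bash
cat >> h.py <<'E'
from scipy.spatial.transform import Rotation as Rn
def mv(x,y,z,head,st=None):
    st=st or read_state(); R=Rn.from_rotvec(st['tcp_rot']).as_matrix(); h0=np.degrees(np.arctan2(R[1,0],R[0,0]))
    d=R.T@(np.array([x,y,z])-st['tool_pos']); r=(h0-head+180)%360-180
    print('t',round(st['time'],2),'pos',st['tool_pos'].round(4),'head',round(h0,2),'tilt',np.degrees(np.arccos(-R[2,2])).round(2),'-> d',d.round(4),'roll',round(r,2),'F',st['wrist_force'].round(1),'w',round(st['width'],3),'g',round(st['grip_force'],1))
E
python3 - <<'E'
from h import *
mv(.506,.06,.38,92)
W=np.linalg.inv(load('w0')[4]); st=read_state(); R=Rn.from_rotvec(st['tcp_rot']).as_matrix()
print(R.T@(W[:3,3]-st['tool_pos']), R.T@W[:3,:3], load('w0')[2])
E
```

```text
t 0.15 pos [ 0.2963 -0.6059  0.2302] head 26.06 tilt 0.1 -> d [ 0.4809 -0.5063 -0.1488] roll -65.94 F [0.2 0.2 0.2] w 1.002 g 0.0
[ 0.07794051  0.00063382 -0.14275596] [[-5.88131526e-04  9.51676383e-01  3.07102127e-01]
 [ 9.99999745e-01  4.35600308e-04  5.65221911e-04]
 [ 4.04134563e-04  3.07102381e-01 -9.51676397e-01]] [[282.60636526   0.         318.39613054]
 [  0.         282.60636526 197.40647586]
 [  0.           0.           1.        ]]
```

>>> {"name": "step_arm", "arguments": {"commands": [{"fingers": -1,"dx": 0.53,"dy": -0.605,"dz": -0.05,"roll": -66},{"fingers": -1,"dx": 0.53,"dy": -0.605,"dz": -0.05,"roll": -66},{"fingers": -1,"dx": 0.53,"dy": -0.605,"dz": -0.05,"roll": -66},{"fingers": -1,"dx": 0.53,"dy": -0.605,"dz": -0.05,"roll": -66},{"fingers": -1,"dx": 0.53,"dy": -0.605,"dz": -0.05,"roll": -66},{"fingers": -1,"dx": 0.53,"dy": -0.605,"dz": -0.05,"roll": -66},{"fingers": -1,"dx": 0.53,"dy": -0.605,"dz": -0.05,"roll": -66},{"fingers": -1,"dx": 0.53,"dy": -0.605,"dz": -0.05,"roll": -66}]}}

```text
time: 1.15
tool_pos: [0.427, -0.1228, 0.2624]
tcp_rot: [2.181, 2.26, 0.001]
wrist_force: [0.7, -0.2, 0.5]
width: 1.001
grip_force: 0.0
```

Run:
```python
from h import *
mv(.506,.17,.28,92)
```

```text
t 1.15 pos [ 0.427  -0.1228  0.2624] head 92.04 tilt 0.04 -> d [ 0.2898  0.0894 -0.0176] roll 0.04 F [ 0.7 -0.2  0.5] w 1.001 g 0.0
```

>>> {"name": "step_arm", "arguments": {"commands": [{"fingers": -1,"dx": 0.29,"dy": 0.089,"dz": -0.018,"roll": 0},{"fingers": -1,"dx": 0.29,"dy": 0.089,"dz": -0.018,"roll": 0},{"fingers": -1,"dx": 0.29,"dy": 0.089,"dz": -0.018,"roll": 0},{"fingers": -1,"dx": 0.29,"dy": 0.089,"dz": -0.018,"roll": 0},{"fingers": -1,"dx": 0.29,"dy": 0.089,"dz": -0.018,"roll": 0},{"fingers": -1,"dx": 0.29,"dy": 0.089,"dz": -0.018,"roll": 0}]}}

```text
time: 1.9
tool_pos: [0.5058, 0.1717, 0.2801]
tcp_rot: [-2.175, -2.266, -0.001]
wrist_force: [0.3, 0.4, -0.4]
width: 1.003
grip_force: 0.0
```

Run:
```python
from h import *
mv(.506,.17,.28,92)
p,_=snap('wrist','w1')
P,C=both(('w1',)); 
m=box(P,(.40,.60),(-.12,.28),(.012,.06)); q=P[m];print('plate',m.sum(),rect(q))
m=box(P,(.40,.60),(-.10,.06),(.045,.053)); q=P[m];print('disc',m.sum(),cv2.minEnclosingCircle(q[:,:2].astype(np.float32)))
m=box(P,(.40,.60),(.10,.30),(.126,.142)); q=P[m];print('ring+post',m.sum(),rect(q),np.median(q[:,2]))
m=box(P,(.40,.60),(-.10,.06),(.06,.105)); q=P[m];print('stub',m.sum(),np.median(q,0).round(4))
m=box(P,(.40,.60),(-.10,.06),(.092,.105)); q=P[m];print('stubtop',m.sum(),np.mean(q,0).round(4),rect(q))
m=box(P,(.48,.535),(.035,.10),(.043,.06)); q=P[m];print('pin',m.sum(),q.round(4)[:25])
cv2.imwrite('pics/w1c.png',cv2.resize(p,None,fx=1.25,fy=1.25))
```

```text
t 1.9 pos [0.5058 0.1717 0.2801] head 92.34 tilt 0.05 -> d [-0.0017  0.0001  0.0001] roll 0.34 F [ 0.3  0.4 -0.4] w 1.003 g 0.0
plate 11931 ((505.8951110839844, 70.00563049316406), (120.79401397705078, 307.9101867675781), 2.2294368743896484)
disc 2377 ((0.5113089084625244, -0.007829271256923676), 0.06802663207054138)
ring+post 3141 ((501.02911376953125, 202.88311767578125), (67.46781158447266, 103.79225158691406), 2.62162184715271) 0.1350635380076286
stub 303 [ 0.5448 -0.0168  0.0892]
stubtop 134 [ 0.5455 -0.0207  0.0984] ((545.6248779296875, -22.087902069091797), (15.876542091369629, 16.84358024597168), 1.4991655349731445)
pin 303 [[0.4801 0.0996 0.0437]
 [0.483  0.0999 0.044 ]
 [0.4845 0.0998 0.0437]
 [0.4803 0.0986 0.045 ]
 [0.4817 0.0986 0.0447]
 [0.4831 0.0985 0.0444]
 [0.4845 0.0984 0.044 ]
 [0.4859 0.0984 0.0438]
 [0.4874 0.099  0.0452]
 [0.4888 0.0984 0.0435]
 [0.4903 0.0987 0.0441]
 [0.4917 0.0987 0.044 ]
 [0.4931 0.0987 0.0438]
 [0.4946 0.0996 0.0461]
 [0.496  0.099  0.0444]
 [0.4975 0.0992 0.0446]
 [0.5003 0.099  0.0439]
 [0.5018 0.0991 0.044 ]
 [0.5032 0.0992 0.0441]
 [0.5046 0.0994 0.0445]
 [0.5061 0.0996 0.0448]
 [0.5075 0.0998 0.0451]
 [0.509  0.0994 0.044 ]
 [0.5104 0.0998 0.0447]
 [0.5133 0.0998 0.0446]]
```

View pics/w1c.png

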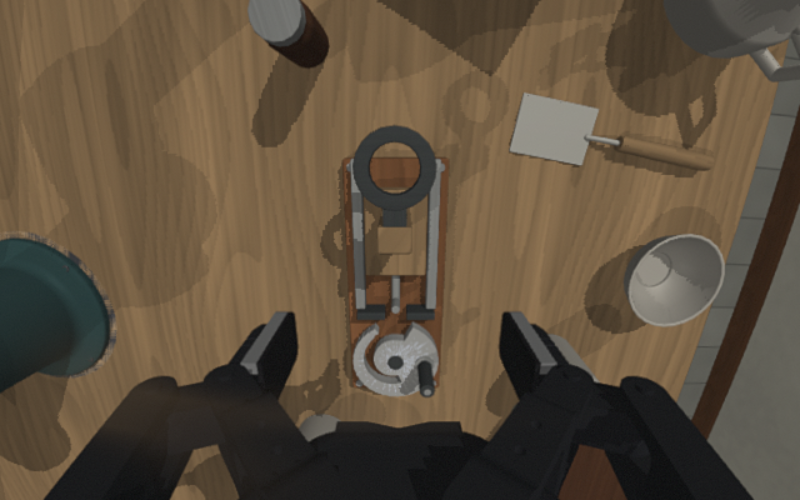

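The view shows the ring at (395,165), the post top at (395,238), the pin at (397,305), the hub at (396,362) and the stub top at (427,390). The plate is turned by about 2.2°. I'll grip the post.

>>> {"name": "step_arm", "arguments": {"commands": [{"fingers": -1,"dx": -0.0096,"dy": -0.0017,"dz": 0.06},{"fingers": -1,"dx": -0.0096,"dy": -0.0017,"dz": 0.12},{"fingers": -1,"dx": -0.0096,"dy": -0.0017,"dz": 0.17},{"fingers": -1,"dx": -0.0096,"dy": -0.0017,"dz": 0.188},{"fingers": 0.6,"dx": -0.0096,"dy": -0.0017,"dz": 0.188},{"fingers": 0.6,"dx": -0.0096,"dy": -0.0017,"dz": 0.188},{"fingers": 0.6,"dx": -0.0096,"dy": -0.0017,"dz": 0.188},{"fingers": 0.6,"dx": -0.0096,"dy": -0.0017,"dz": 0.188}], "squeeze": 30}}

```text
invalid input
```

Run:
```python
from h import *
mv(.5045,.162,.092,92.2)
p,w=cloud('w1')
for u,v in[(316,190),(316,185),(316,195),(317,290),(317,243),(317,246)]: print(u,v,w[v,u])
```

```text
t 1.95 pos [0.5053 0.1698 0.2798] head 92.25 tilt 0.06 -> d [-0.0076 -0.0009  0.1878] roll 0.05 F [-0.4 -0.7 -0.2] w 1.001 g 0.0
316 190 [0.50300555 0.16452237 0.13401078]
316 185 [0.50279469 0.17067281 0.13633982]
316 195 [0.50320909 0.15973204 0.13652615]
317 290 [ 0.51078867 -0.0211554   0.05145141]
317 243 [0.50767759 0.05902507 0.04957596]
317 246 [0.50780613 0.05632253 0.05378513]
```

>>> {"name": "step_arm", "arguments": {"commands": [{"fingers": -1,"dx": -0.006,"dy": -0.001,"dz": 0.06,"roll": 0},{"fingers": -1,"dx": -0.006,"dy": -0.001,"dz": 0.12,"roll": 0},{"fingers": -1,"dx": -0.006,"dy": -0.001,"dz": 0.17,"roll": 0},{"fingers": -1,"dx": -0.006,"dy": -0.001,"dz": 0.188,"roll": 0},{"fingers": 0.6,"dx": -0.006,"dy": -0.001,"dz": 0.188,"roll": 0},{"fingers": 0.6,"dx": -0.006,"dy": -0.001,"dz": 0.188,"roll": 0},{"fingers": 0.6,"dx": -0.006,"dy": -0.001,"dz": 0.188,"roll": 0},{"fingers": 0.6,"dx": -0.006,"dy": -0.001,"dz": 0.188,"roll": 0}], "squeeze": 30}}

```text
time: 2.95
tool_pos: [0.5054, 0.1626, 0.0946]
tcp_rot: [2.18, 2.261, 0.002]
wrist_force: [-3.0, -0.6, 5.9]
width: 0.345
grip_force: 33.9
```

Run:
```python
from h import *
mv(.506,.127,.092,92.2)
```

```text
t 2.95 pos [0.5054 0.1626 0.0946] head 92.07 tilt 0.1 -> d [-0.0356 -0.0007  0.0026] roll -0.13 F [-3.  -0.6  5.9] w 0.345 g 33.9
```

>>> {"name": "step_arm", "arguments": {"commands": [{"fingers": 0.6,"dx": -0.012,"dy": 0,"dz": 0,"roll": 0},{"fingers": 0.6,"dx": -0.024,"dy": 0,"dz": 0,"roll": 0},{"fingers": 0.6,"dx": -0.032,"dy": 0,"dz": 0,"roll": 0},{"fingers": 0.6,"dx": -0.034,"dy": 0,"dz": 0,"roll": 0}]}}

```text
time: 3.45
tool_pos: [0.5067, 0.129, 0.0946]
tcp_rot: [2.181, 2.261, 0.004]
wrist_force: [-2.9, 3.0, 4.8]
width: 0.346
grip_force: 33.7
```

>>> {"name": "step_arm", "arguments": {"commands": [{"fingers": 0.6,"dx": -0.003,"dy": 0,"dz": 0,"roll": 0},{"fingers": 0.6,"dx": -0.003,"dy": 0,"dz": 0,"roll": 0}]}}

```text
time: 3.7
tool_pos: [0.5069, 0.126, 0.0946]
tcp_rot: [2.18, 2.261, 0.004]
wrist_force: [-3.8, 1.9, 5.9]
width: 0.349
grip_force: 33.7
```

>>> {"name": "step_arm", "arguments": {"commands": [{"fingers": 0.6,"dx": -0.003,"dy": 0,"dz": 0,"roll": 0},{"fingers": 0.6,"dx": -0.003,"dy": 0,"dz": 0,"roll": 0}]}}

```text
time: 3.95
tool_pos: [0.507, 0.1239, 0.0946]
tcp_rot: [-2.181, -2.261, -0.006]
wrist_force: [-4.5, 4.7, 5.2]
width: 0.344
grip_force: 33.8
```

>>> {"name": "step_arm", "arguments": {"commands": [{"fingers": 0.6,"dx": -0.002,"dy": 0,"dz": 0,"roll": 0},{"fingers": 0.6,"dx": -0.002,"dy": 0,"dz": 0,"roll": 0}]}}

```text
time: 4.2
tool_pos: [0.507, 0.1235, 0.0949]
tcp_rot: [-2.18, -2.259, -0.009]
wrist_force: [-4.6, 9.7, 6.1]
width: 0.343
grip_force: 34.0
```

>>> {"name": "step_arm", "arguments": {"commands": [{"fingers": -1,"dx": 0,"dy": 0,"dz": 0,"roll": 0},{"fingers": -1,"dx": 0,"dy": 0,"dz": 0,"roll": 0},{"fingers": -1,"dx": 0,"dy": 0,"dz": 0,"roll": 0},{"fingers": -1,"dx": 0,"dy": 0,"dz": -0.06,"roll": 0},{"fingers": -1,"dx": 0,"dy": 0,"dz": -0.09,"roll": 0},{"fingers": -0.2,"dx": -0.06,"dy": 0,"dz": -0.09,"roll": 0},{"fingers": -0.2,"dx": -0.08,"dy": 0,"dz": -0.09,"roll": 0},{"fingers": -0.2,"dx": -0.08,"dy": 0,"dz": -0.09,"roll": 0}]}}

```text
time: 5.2
tool_pos: [0.5092, 0.0389, 0.1823]
tcp_rot: [2.184, 2.258, -0.0]
wrist_force: [-0.4, 0.4, -0.3]
width: 0.604
grip_force: 0.0
```

Run:
```python
from h import *
mv(.547,-.020,.064,92.2)
p,_=snap('wrist','w2'); P,C=both(('w2',))
m=box(P,(.48,.60),(-.10,.06),(.092,.105)); q=P[m];print('stubtop',m.sum(),rect(q))
m=box(P,(.40,.60),(.06,.26),(.126,.142)); q=P[m];print('ring+post',m.sum(),rect(q))
P,C=both(); m=box(P,(.42,.72),(-.16,.06),(.07,.2)); q=P[m]
g=np.zeros((30,22)); np.maximum.at(g,(((q[:,0]-.42)/.01).astype(int),((q[:,1]+.16)/.01).astype(int)),q[:,2]); print('\n'.join(''.join('%4d'%(v*1000) if v else '   .' for v in r) for r in g))
cv2.imwrite('pics/w2c.png',cv2.resize(p,None,fx=1.25,fy=1.25))
```

```text
t 5.2 pos [0.5092 0.0389 0.1823] head 91.9 tilt 0.01 -> d [-0.0601  0.0359  0.1184] roll -0.3 F [-0.4  0.4 -0.3] w 0.604 g 0.0
stubtop 304 ((545.0785522460938, -23.15656280517578), (15.955891609191895, 17.876880645751953), 0.34702062606811523)
ring+post 5587 ((503.35272216796875, 145.2522735595703), (65.29374694824219, 67.2030029296875), 0.39382627606391907)
  83   .   .   .   .   .   .   .   .   .   .   .   .   .   .   .   .   .   .   .   .   .
  86   .   .   .   .   .   .   .   .   .   .   .   .   .   .   .   .   .   .   .   .   .
   .   .   .   .   .   .   .   .   .   .   .   .   .   .   .   .   .   .   .   .   .   .
   .   .   .   .   .   .   .   .   .   .   .   .   .   .   .   .   .   .   .   .   .   .
   .   .   .   .   .   .   .   .   .   .   .   .   .   .   .   .   .   .   .   .   .   .
   .   .   .   .   .   .   .   .   .   .   .   .   .   .   .   .   .   .   .   .   .   .
   .   .   .   .   .   .   .   .   .   .   .   .   .   .   .   .   .   .   .   .   .   .
   .   .   .   .   .   .   .   .   .   .   .   .   .   .   .   .   .   .   .   .   .   .
   .   .   .   .   .   .   
[... 1230 characters left out ...]
.   .   .   .   .   .   .   .   .   .   .   .   .   .   .   .   .   .   .   .
   .   .   .   .   .   .   .   .   .   .   .   .   .   .   .   .   .   .   .   .   .   .
   .   .   .   .   .   .   .   .   .   .   .   .   .   .   .   .   .   .   .   .   .   .
   .   .   .   .   .   .   .   .   .   .   .   .   .   .   .   .   .   .   .   .   .   .
   .   .   .   .   .   .   .   .   .   .   .   .  86   .   .   .   .   .   .   .   .   .
  88  92  92  91   .   .   .   .   .   . 100 102 101 102  97  89   .   .   .   .   .   .
  93  92  92  91  90   .   .   .   . 100 102 104 103 100 101 100   .   .   .   .   .   .
  93  94  92  93  93  80   .   .   . 101 102 104 102 102 101 105  88   .   .   .   .   .
```

View pics/w2c.png

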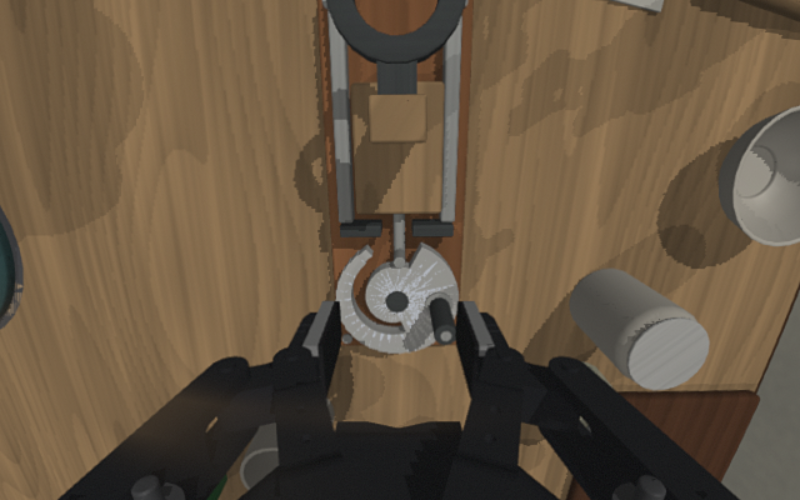

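The pin at (399,262) sits against the hub at (397,300) in the mouth, and the foot is still a short way from the stops. Next is the stub.

>>> {"name": "step_arm", "arguments": {"commands": [{"fingers": -0.2,"dx": -0.06,"dy": 0.0365,"dz": 0,"roll": 0},{"fingers": -0.2,"dx": -0.06,"dy": 0.0365,"dz": 0.04,"roll": 0},{"fingers": -0.2,"dx": -0.06,"dy": 0.0365,"dz": 0.09,"roll": 0},{"fingers": -0.2,"dx": -0.06,"dy": 0.0365,"dz": 0.12,"roll": 0},{"fingers": 0.9,"dx": -0.06,"dy": 0.0365,"dz": 0.12,"roll": 0},{"fingers": 0.9,"dx": -0.06,"dy": 0.0365,"dz": 0.12,"roll": 0},{"fingers": 0.9,"dx": -0.06,"dy": 0.0365,"dz": 0.12,"roll": 0},{"fingers": 0.9,"dx": -0.06,"dy": 0.0365,"dz": 0.12,"roll": 0}], "squeeze": 30}}

```text
time: 6.25
tool_pos: [0.5461, -0.0177, 0.0627]
tcp_rot: [-2.179, -2.259, 0.003]
wrist_force: [-5.8, -0.0, -4.0]
width: 0.206
grip_force: 29.8
```

Run:
```python
from h import *
mv(.547,-.020,.064,92.2)
```

```text
t 6.25 pos [ 0.5461 -0.0177  0.0627] head 92.08 tilt 0.19 -> d [-0.0023  0.0009 -0.0013] roll -0.12 F [-5.8 -0.  -4. ] w 0.206 g 29.8
```

>>> {"name": "step_arm", "arguments": {"commands": [{"fingers": 0.9,"dx": -0.0063,"dy": -0.0005,"dz": 0,"roll": 0},{"fingers": 0.9,"dx": -0.0123,"dy": -0.0022,"dz": 0,"roll": 0},{"fingers": 0.9,"dx": -0.018,"dy": -0.0048,"dz": 0,"roll": 0},{"fingers": 0.9,"dx": -0.0231,"dy": -0.0084,"dz": 0,"roll": 0},{"fingers": 0.9,"dx": -0.0276,"dy": -0.0129,"dz": 0,"roll": 0},{"fingers": 0.9,"dx": -0.0312,"dy": -0.018,"dz": 0,"roll": 0},{"fingers": 0.9,"dx": -0.0338,"dy": -0.0237,"dz": 0,"roll": 0},{"fingers": 0.9,"dx": -0.0355,"dy": -0.0297,"dz": 0,"roll": 0}]}}

```text
time: 7.25
tool_pos: [0.5193, -0.0508, 0.0628]
tcp_rot: [-2.18, -2.256, -0.008]
wrist_force: [1.2, 15.8, -6.9]
width: 0.2
grip_force: 29.5
```

Run:
```python
from h import *
# target: stub at 90deg = start cmd + (-36,-36) tool
h=np.radians(92.1); tx=np.array([np.cos(h),np.sin(h)]);ty=np.array([np.sin(h),-np.cos(h)])
s=np.array([.5465,-.0195]); 
mv(*(s-.0355*tx-.0297*ty),.0627,92.08)
print(read_state()['torque'])
```

```text
t 7.25 pos [ 0.5193 -0.0508  0.0628] head 91.96 tilt 0.37 -> d [-0.0052 -0.0013  0.    ] roll -0.12 F [ 1.2 15.8 -6.9] w 0.2 g 29.5
[ 2.48462106 -0.35491852  0.01677502]
```

>>> {"name": "step_arm", "arguments": {"commands": [{"fingers": 0.9,"dx": 0.001,"dy": -0.0063,"dz": 0,"roll": 0},{"fingers": 0.9,"dx": 0.002,"dy": -0.0126,"dz": 0,"roll": 0},{"fingers": 0.9,"dx": 0.0037,"dy": -0.0186,"dz": 0,"roll": 0},{"fingers": 0.9,"dx": 0.0063,"dy": -0.0243,"dz": 0,"roll": 0},{"fingers": 0.9,"dx": 0.0099,"dy": -0.0294,"dz": 0,"roll": 0}]}}

```text
time: 7.88
tool_pos: [0.4912, -0.0463, 0.0629]
tcp_rot: [2.177, 2.259, 0.003]
wrist_force: [5.2, -3.5, -14.7]
width: 0.202
grip_force: 29.6
```

Run:
```python
from h import *
mv(.51,-.0195,.0627,92.08)
```

```text
t 7.88 pos [ 0.4912 -0.0463  0.0629] head 92.1 tilt 0.26 -> d [0.0261 0.0198 0.0002] roll 0.02 F [  5.2  -3.5 -14.7] w 0.202 g 29.6
```

>>> {"name": "step_arm", "arguments": {"commands": [{"fingers": 0.9,"dx": 0.0045,"dy": -0.0045,"dz": 0,"roll": 0},{"fingers": 0.9,"dx": 0.0096,"dy": -0.0081,"dz": 0,"roll": 0},{"fingers": 0.9,"dx": 0.0153,"dy": -0.0107,"dz": 0,"roll": 0},{"fingers": 0.9,"dx": 0.0213,"dy": -0.0124,"dz": 0,"roll": 0},{"fingers": 0.9,"dx": 0.0276,"dy": -0.0129,"dz": 0,"roll": 0}]}}

```text
time: 8.5
tool_pos: [0.4744, -0.0201, 0.0627]
tcp_rot: [2.179, 2.262, -0.006]
wrist_force: [-4.0, -8.0, -5.1]
width: 0.203
grip_force: 30.6
```

Run:
```python
from h import *
mv(.51,-.0195,.0627,92.08)
```

```text
t 8.5 pos [ 0.4744 -0.0201  0.0627] head 92.14 tilt 0.21 -> d [-0.0007  0.0356 -0.0001] roll 0.06 F [-4.  -8.  -5.1] w 0.203 g 30.6
```

>>> {"name": "step_arm", "arguments": {"commands": [{"fingers": 0.9,"dx": 0.0015,"dy": 0,"dz": 0,"roll": 0},{"fingers": 0.9,"dx": 0.003,"dy": 0,"dz": 0,"roll": 0},{"fingers": 0.9,"dx": 0.003,"dy": 0,"dz": 0,"roll": 0}]}}

```text
time: 8.88
tool_pos: [0.4741, -0.0168, 0.0627]
tcp_rot: [-2.179, -2.262, 0.005]
wrist_force: [-3.7, -6.4, -4.8]
width: 0.198
grip_force: 30.7
```

>>> {"name": "step_arm", "arguments": {"commands": [{"fingers": 0.9,"dx": 0.0015,"dy": 0,"dz": 0,"roll": 0},{"fingers": 0.9,"dx": 0.003,"dy": 0,"dz": 0,"roll": 0},{"fingers": 0.9,"dx": 0.003,"dy": 0,"dz": 0,"roll": 0}]}}

```text
time: 9.25
tool_pos: [0.4741, -0.0165, 0.0627]
tcp_rot: [2.175, 2.262, -0.011]
wrist_force: [-5.1, -17.7, -5.5]
width: 0.202
grip_force: 30.6
```

>>> {"name": "step_arm", "arguments": {"commands": [{"fingers": -0.2,"dx": 0,"dy": 0,"dz": 0,"roll": 0},{"fingers": -0.2,"dx": 0,"dy": 0,"dz": 0,"roll": 0},{"fingers": -0.2,"dx": 0,"dy": 0,"dz": -0.06,"roll": 0},{"fingers": -0.2,"dx": 0,"dy": 0,"dz": -0.12,"roll": 0},{"fingers": -0.2,"dx": 0.04,"dy": 0.03,"dz": -0.16,"roll": 0},{"fingers": -0.2,"dx": 0.09,"dy": 0.03,"dz": -0.18,"roll": 0},{"fingers": -0.2,"dx": 0.09,"dy": 0.03,"dz": -0.18,"roll": 0},{"fingers": -0.2,"dx": 0.09,"dy": 0.03,"dz": -0.18,"roll": 0}]}}

```text
time: 10.25
tool_pos: [0.5023, 0.0783, 0.2426]
tcp_rot: [2.179, 2.262, 0.0]
wrist_force: [0.1, -0.9, -0.1]
width: 0.602
grip_force: 0.0
```

Run:
```python
from h import *
mv(.458,-.2,.3,-15)
p,_=snap('wrist','w3'); snap('scene','s3'); snap('side','d3')
for t in('w3','s3','d3'):
    P,C=both((t,))
    m=box(P,(.40,.60),(-.10,.06),(.092,.105)); q=P[m];print(t,'stubtop',m.sum(),rect(q) if m.sum() else '')
    m=box(P,(.40,.60),(.06,.26),(.126,.142)); q=P[m];print('ring+post',m.sum(),rect(q))
cv2.imwrite('pics/w3c.png',cv2.resize(p,None,fx=1.25,fy=1.25))
```

```text
t 10.25 pos [0.5023 0.0783 0.2426] head 92.15 tilt 0.05 -> d [-0.2765 -0.0546 -0.0573] roll 107.15 F [ 0.1 -0.9 -0.1] w 0.602 g 0.0
w3 stubtop 195 ((473.5951232910156, -21.903276443481445), (17.07265853881836, 16.914199829101562), 7.985394477844238)
ring+post 4731 ((502.1466064453125, 156.18896484375), (66.9559097290039, 104.74980163574219), 2.571349859237671)
s3 stubtop 25 ((478.9122009277344, -21.399375915527344), (17.31667709350586, 16.55821990966797), 45.49106216430664)
ring+post 343 ((505.14678955078125, 156.70870971679688), (108.46922302246094, 67.6407699584961), 88.4619369506836)
d3 stubtop 28 ((476.9624938964844, -19.08743667602539), (14.9871826171875, 16.841045379638672), 20.487709045410156)
ring+post 469 ((511.3736572265625, 160.84922790527344), (65.90133666992188, 104.42169952392578), 19.723600387573242)
```

View pics/w3c.png

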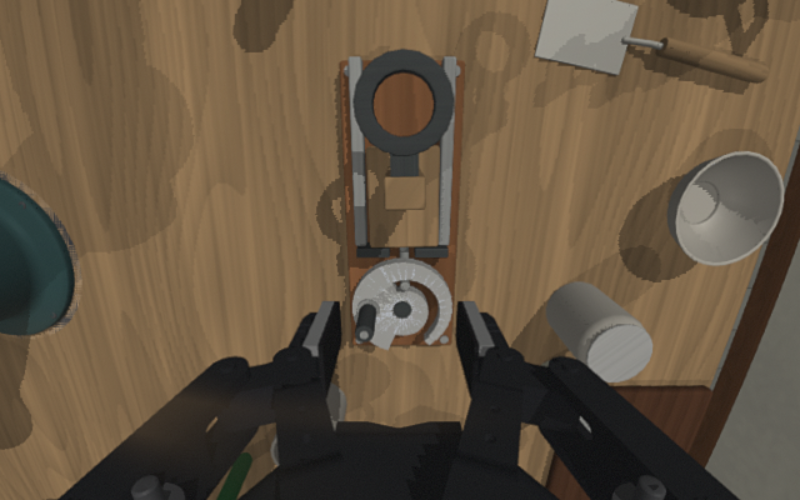

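The disc has made its half turn, with the stub at (365,330). The pin at (403,287) is close to the hub at (402,310), and the foot is against the stops at (403,250). Now the mallet.

>>> {"name": "step_arm", "arguments": {"commands": [{"fingers": -1,"dx": -0.382,"dy": -0.058,"dz": -0.08,"roll": 107},{"fingers": -1,"dx": -0.382,"dy": -0.058,"dz": -0.08,"roll": 107},{"fingers": -1,"dx": -0.382,"dy": -0.058,"dz": -0.08,"roll": 107},{"fingers": -1,"dx": -0.382,"dy": -0.058,"dz": -0.08,"roll": 107},{"fingers": -1,"dx": -0.382,"dy": -0.058,"dz": -0.08,"roll": 107},{"fingers": -1,"dx": -0.382,"dy": -0.058,"dz": -0.08,"roll": 107},{"fingers": -1,"dx": -0.382,"dy": -0.058,"dz": -0.08,"roll": 107},{"fingers": -1,"dx": -0.382,"dy": -0.058,"dz": -0.08,"roll": 107}]}}

```text
time: 11.4
tool_pos: [0.4566, -0.3087, 0.3216]
tcp_rot: [-3.138, -0.15, 0.002]
wrist_force: [1.1, 0.6, 0.6]
width: 0.997
grip_force: 0.0
```

Run:
```python
from h import *
mv(.458,-.306,.32,-15)
```

```text
t 11.4 pos [ 0.4566 -0.3087  0.3216] head 5.47 tilt 0.07 -> d [ 0.0017 -0.0026  0.0016] roll 20.47 F [1.1 0.6 0.6] w 0.997 g 0.0
```

>>> {"name": "step_arm", "arguments": {"commands": [{"fingers": -1,"dx": 0.002,"dy": -0.002,"dz": 0,"roll": 20},{"fingers": -1,"dx": 0.002,"dy": -0.002,"dz": 0,"roll": 20},{"fingers": -1,"dx": 0.002,"dy": -0.002,"dz": 0,"roll": 20}]}}

```text
time: 11.78
tool_pos: [0.4588, -0.3042, 0.3213]
tcp_rot: [-3.118, 0.38, 0.002]
wrist_force: [-1.3, 0.7, -0.0]
width: 0.998
grip_force: 0.0
```

Run:
```python
from h import *
p,_=snap('wrist','w4'); P,C=both(('w4',)); sat=C.max(1)-C.min(1)
m=box(P,(.40,.53),(-.37,-.22),(.160,.180))&(sat<40); q=P[m]; r=rect(q); print(m.sum(),r,np.median(q[:,2]))
# tilt of top
A=np.c_[q[:,:2]-q[:,:2].mean(0),np.ones(len(q))]; print(np.linalg.lstsq(A,q[:,2],rcond=None)[0])
mv(r[0][0]/1000,r[0][1]/1000,.138,-15)
cv2.imwrite('pics/w4c.png',cv2.resize(p,None,fx=1.25,fy=1.25))
```

```text
3068 ((453.5089111328125, -308.1349792480469), (48.0892448425293, 80.89681243896484), 72.01177978515625) 0.17026204128257616
[-0.0137184   0.00269123  0.16999006]
t 11.82 pos [ 0.459  -0.3041  0.3215] head -13.79 tilt 0.08 -> d [-0.0041  0.0054  0.1835] roll 1.21 F [ 0.4 -0.3  0. ] w 1.0 g 0.0
```

View pics/w4c.png

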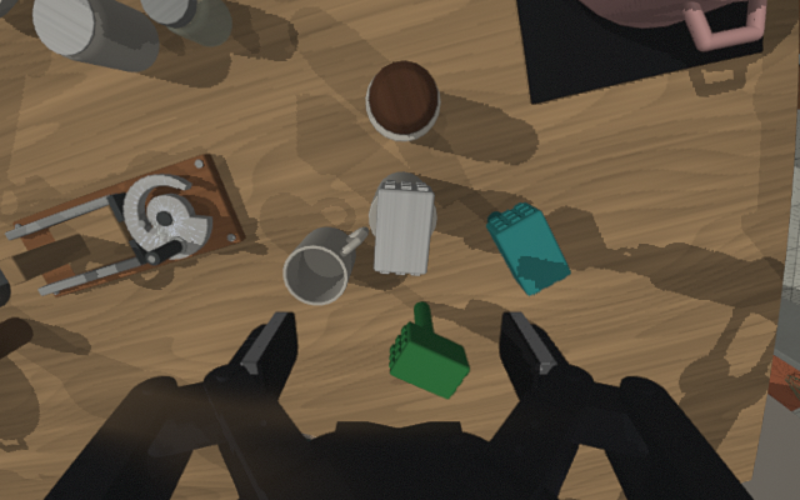

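The view shows the mallet head at (404,228), turned about 3° from the tool axes. The mug's handle is beside it and well below. I'll grip across the 48 mm width.

>>> {"name": "step_arm", "arguments": {"commands": [{"fingers": -1,"dx": -0.001,"dy": 0.0035,"dz": 0.05,"roll": 3.7},{"fingers": -1,"dx": -0.001,"dy": 0.0035,"dz": 0.1,"roll": 3.7},{"fingers": -1,"dx": -0.001,"dy": 0.0035,"dz": 0.15,"roll": 3.7},{"fingers": -1,"dx": -0.001,"dy": 0.0035,"dz": 0.184,"roll": 3.7},{"fingers": 0.4,"dx": -0.001,"dy": 0.0035,"dz": 0.184,"roll": 3.7},{"fingers": 0.4,"dx": -0.001,"dy": 0.0035,"dz": 0.184,"roll": 3.7},{"fingers": 0.4,"dx": -0.001,"dy": 0.0035,"dz": 0.184,"roll": 3.7},{"fingers": 0.4,"dx": -0.001,"dy": 0.0035,"dz": 0.184,"roll": 3.7}], "squeeze": 50}}

```text
time: 12.82
tool_pos: [0.4593, -0.3077, 0.1405]
tcp_rot: [3.103, -0.479, 0.005]
wrist_force: [0.5, -1.1, 3.8]
width: 0.556
grip_force: 53.6
```

Run:
```python
from h import *
mv(.457,-.307,.3,-17.5)
```

```text
t 12.82 pos [ 0.4593 -0.3077  0.1405] head -17.57 tilt 0.23 -> d [-0.0018  0.0002 -0.1595] roll -0.07 F [ 0.5 -1.1  3.8] w 0.556 g 53.6
```

>>> {"name": "step_arm", "arguments": {"commands": [{"fingers": 0.4,"dx": 0,"dy": 0,"dz": -0.03,"roll": 0},{"fingers": 0.4,"dx": 0,"dy": 0,"dz": -0.08,"roll": 0},{"fingers": 0.4,"dx": 0,"dy": 0,"dz": -0.13,"roll": 0},{"fingers": 0.4,"dx": 0,"dy": 0,"dz": -0.17,"roll": 0},{"fingers": 0.4,"dx": 0,"dy": 0,"dz": -0.18,"roll": 0},{"fingers": 0.4,"dx": 0,"dy": 0,"dz": -0.18,"roll": 0}]}}

```text
time: 13.58
tool_pos: [0.4579, -0.3065, 0.3178]
tcp_rot: [-3.105, 0.48, 0.0]
wrist_force: [-0.2, 0.7, -4.0]
width: 0.552
grip_force: 53.1
```

Run:
```python
from h import *
mv(.504,.175,.325,2.2)
print(read_state()['q'].round(2))
```

```text
t 13.57 pos [ 0.4579 -0.3065  0.3178] head -17.58 tilt 0.01 -> d [-0.1014 -0.4729 -0.0071] roll -19.78 F [-0.2  0.7 -4. ] w 0.552 g 53.1
[-0.64 -0.01  1.76  0.    1.4   1.24]
```

>>> {"name": "step_arm", "arguments": {"commands": [{"fingers": 0.4,"dx": -0.101,"dy": -0.473,"dz": -0.007,"roll": -19.8},{"fingers": 0.4,"dx": -0.101,"dy": -0.473,"dz": -0.007,"roll": -19.8},{"fingers": 0.4,"dx": -0.101,"dy": -0.473,"dz": -0.007,"roll": -19.8},{"fingers": 0.4,"dx": -0.101,"dy": -0.473,"dz": -0.007,"roll": -19.8},{"fingers": 0.4,"dx": -0.101,"dy": -0.473,"dz": -0.007,"roll": -19.8},{"fingers": 0.4,"dx": -0.101,"dy": -0.473,"dz": -0.007,"roll": -19.8},{"fingers": 0.4,"dx": -0.101,"dy": -0.473,"dz": -0.007,"roll": -19.8},{"fingers": 0.4,"dx": -0.101,"dy": -0.473,"dz": -0.007,"roll": -19.8}]}}

```text
time: 14.58
tool_pos: [0.503, 0.177, 0.3217]
tcp_rot: [3.14, 0.063, -0.008]
wrist_force: [1.0, -0.9, -4.0]
width: 0.55
grip_force: 53.6
```

>>> {"name": "step_arm", "arguments": {"commands": [{"fingers": 0.4,"dx": 0,"dy": 0,"dz": 0,"roll": 0},{"fingers": 0.4,"dx": 0,"dy": 0,"dz": 0,"roll": 0}]}}

```text
time: 14.82
tool_pos: [0.5034, 0.1743, 0.3225]
tcp_rot: [3.139, 0.062, -0.007]
wrist_force: [0.1, 0.0, -3.0]
width: 0.555
grip_force: 53.9
```

Run:
```python
from h import *
mv(.504,.175,.325,2.2)
snap('scene','s5');snap('side','d5');snap('wrist','w5')
for t in('s5','d5'):
    P,C=both((t,)); ex=np.abs(P[:,:2]-[.504,.175]).max(1)<.05
    for lo,hi in((.195,.215),(.215,.245),(.245,.275),(.275,.29)):
        m=ex&(P[:,2]>lo)&(P[:,2]<hi); q=P[m]; print(t,lo,m.sum(),np.median(q,0).round(4),q.min(0).round(4),q.max(0).round(4)) if m.sum() else print(t,lo,0)
    W=np.linalg.inv(load(t)[4]);print('cam',W[:3,3].round(3))
a=cv2.resize(load('s5')[0][100:290,290:470],None,fx=2.2,fy=2.2,interpolation=cv2.INTER_CUBIC)
b=cv2.resize(load('d5')[0][130:320,240:420],None,fx=2.2,fy=2.2,interpolation=cv2.INTER_CUBIC)
cv2.imwrite('pics/c5.png',np.hstack([a,b]))
```

```text
t 14.82 pos [0.5034 0.1743 0.3225] head 2.27 tilt 0.28 -> d [ 0.0006 -0.0007 -0.0025] roll 0.07 F [ 0.1  0.  -3. ] w 0.555 g 53.9
s5 0.195 26 [0.5079 0.1782 0.2105] [0.4912 0.1661 0.2023] [0.5132 0.184  0.2145]
s5 0.215 88 [0.5076 0.1779 0.2302] [0.4926 0.1619 0.2153] [0.514  0.1865 0.2441]
s5 0.245 91 [0.5087 0.1775 0.2603] [0.4926 0.1607 0.2459] [0.5144 0.1866 0.2748]
s5 0.275 43 [0.5079 0.1794 0.2824] [0.494  0.166  0.2756] [0.5128 0.1857 0.2896]
cam [1.476 0.714 0.851]
d5 0.195 16 [0.4999 0.1846 0.2105] [0.4896 0.1766 0.2082] [0.5109 0.1878 0.2143]
d5 0.215 76 [0.4998 0.1842 0.2293] [0.4896 0.1757 0.2152] [0.511  0.187  0.2449]
d5 0.245 79 [0.5006 0.1845 0.2611] [0.4897 0.1751 0.2456] [0.5129 0.1881 0.2748]
d5 0.275 34 [0.5007 0.1844 0.2818] [0.4898 0.176  0.275 ] [0.5127 0.1868 0.2891]
cam [0.464 0.731 1.01 ]
```

View pics/c5.png

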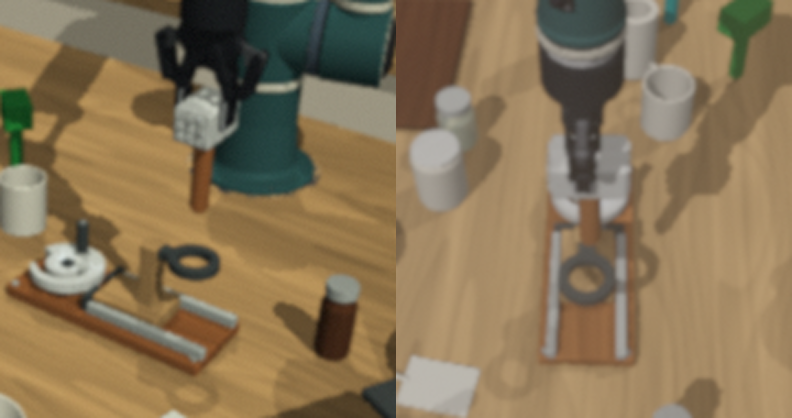

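The left half is the scene camera: the handle hangs straight at (203,180), and the ring is at (190,260). The right half is the side camera, with the handle at (590,215) and the ring at (587,280). I'll compare the handle and ring positions in the same cameras.

Run:
```python
from h import *
from scipy.optimize import minimize
for t in('s3','d3','w3','s5','d5','w5'):
    P,C=both((t,)); m=box(P,(.45,.56),(.145,.23),(.128,.141)); q=P[m][:,:2]
    if len(q)<60: print(t,len(q)); continue
    # annulus: mid radius 27.5
    f=lambda c:np.minimum(np.abs(np.hypot(*(q-c).T)-.0275),.012).sum()
    r=min((minimize(f,[x,y],method='Nelder-Mead',options=dict(xatol=1e-5)) for x in(.50,.506) for y in(.170,.178)),key=lambda r:r.fun); print(t,len(q),r.x.round(4),r.fun/len(q))
```

```text
s3 218 [0.5076 0.178 ] 0.0034131647056598537
d3 326 [0.5048 0.1795] 0.0034988573688355864
w3 3316 [0.5016 0.1754] 0.00319785389560406
s5 221 [0.5079 0.1774] 0.00350421596311593
d5 328 [0.5049 0.1804] 0.0035257347924329266
w5 1090 [0.5038 0.1754] 0.0031597171749017175
```

>>> {"name": "step_arm", "arguments": {"commands": [{"fingers": 0.4,"dx": 0.0045,"dy": -0.0023,"dz": 0.0,"roll": 0},{"fingers": 0.4,"dx": 0.0045,"dy": -0.0023,"dz": 0.03,"roll": 0},{"fingers": 0.4,"dx": 0.0045,"dy": -0.0023,"dz": 0.055,"roll": 0},{"fingers": 0.4,"dx": 0.0045,"dy": -0.0023,"dz": 0.075,"roll": 0},{"fingers": 0.4,"dx": 0.0045,"dy": -0.0023,"dz": 0.09,"roll": 0},{"fingers": 0.4,"dx": 0.0045,"dy": -0.0023,"dz": 0.09,"roll": 0}]}}

```text
time: 15.72
tool_pos: [0.5083, 0.1768, 0.234]
tcp_rot: [3.14, 0.06, -0.004]
wrist_force: [0.2, 0.4, -2.9]
width: 0.551
grip_force: 53.9
```

Run:
```python
from h import *
mv(.508,.1765,.156,2.2); print(read_state()['torque'])
P=[]
for t in('s6','d6'):
    snap('scene' if t[0]=='s' else 'side',t)
    Q,C=both((t,)); m=box(Q,(.47,.54),(.145,.21),(.15,.195)); q=Q[m]; print(t,m.sum(),np.median(q,0).round(4),q.min(0).round(4),q.max(0).round(4))
```

```text
t 15.72 pos [0.5083 0.1768 0.234 ] head 2.2 tilt 0.15 -> d [-0.0001  0.0003  0.078 ] roll -0.0 F [ 0.2  0.4 -2.9] w 0.551 g 53.9
[ 0.01560728  0.00743903 -0.02188871]
s6 121 [0.5137 0.1813 0.1733] [0.497  0.1639 0.1511] [0.5208 0.1892 0.1947]
d6 91 [0.5058 0.1882 0.173 ] [0.4963 0.1827 0.1501] [0.5163 0.1916 0.1947]
```

>>> {"name": "step_arm", "arguments": {"commands": [{"fingers": 0.4,"dx": -0.001,"dy": 0,"dz": 0.025,"roll": 0},{"fingers": 0.4,"dx": -0.001,"dy": 0,"dz": 0.05,"roll": 0},{"fingers": 0.4,"dx": -0.001,"dy": 0,"dz": 0.07,"roll": 0},{"fingers": 0.4,"dx": -0.001,"dy": 0,"dz": 0.08,"roll": 0},{"fingers": 0.4,"dx": -0.001,"dy": 0,"dz": 0.08,"roll": 0}]}}

```text
time: 16.45
tool_pos: [0.5081, 0.1772, 0.1555]
tcp_rot: [3.141, 0.061, -0.0]
wrist_force: [0.5, 0.8, -3.6]
width: 0.554
grip_force: 54.0
```

>>> {"name": "step_arm", "arguments": {"commands": [{"fingers": 0.4,"dx": 0,"dy": 0,"dz": 0.0015,"roll": 0},{"fingers": 0.4,"dx": 0,"dy": 0,"dz": 0.0015,"roll": 0}]}}

```text
time: 16.7
tool_pos: [0.5087, 0.1774, 0.1548]
tcp_rot: [-3.141, -0.061, -0.003]
wrist_force: [-0.9, 0.9, -4.3]
width: 0.552
grip_force: 54.0
```

Still no contact, so I lower in small steps.

>>> {"name": "step_arm", "arguments": {"commands": [{"fingers": 0.4,"dx": 0,"dy": 0,"dz": 0.002,"roll": 0},{"fingers": 0.4,"dx": 0,"dy": 0,"dz": 0.002,"roll": 0}]}}

```text
time: 16.95
tool_pos: [0.508, 0.1771, 0.1518]
tcp_rot: [3.141, 0.061, -0.0]
wrist_force: [-0.2, -0.5, -3.3]
width: 0.553
grip_force: 54.0
```

>>> {"name": "step_arm", "arguments": {"commands": [{"fingers": 0.4,"dx": 0,"dy": 0,"dz": 0.0015,"roll": 0},{"fingers": 0.4,"dx": 0,"dy": 0,"dz": 0.0015,"roll": 0}]}}

```text
time: 17.2
tool_pos: [0.5082, 0.1772, 0.1505]
tcp_rot: [-3.141, -0.061, -0.001]
wrist_force: [0.3, -0.2, -2.1]
width: 0.553
grip_force: 54.0
```

>>> {"name": "step_arm", "arguments": {"commands": [{"fingers": 0.4,"dx": 0,"dy": 0,"dz": 0.001,"roll": 0},{"fingers": 0.4,"dx": 0,"dy": 0,"dz": 0.001,"roll": 0}]}}

```text
time: 17.45
tool_pos: [0.5085, 0.1773, 0.1504]
tcp_rot: [-3.141, -0.06, -0.002]
wrist_force: [-2.4, -0.4, 5.6]
width: 0.552
grip_force: 54.9
```

>>> {"name": "step_arm", "arguments": {"commands": [{"fingers": -0.3,"dx": 0,"dy": 0,"dz": 0,"roll": 0},{"fingers": -0.8,"dx": 0,"dy": 0,"dz": 0,"roll": 0},{"fingers": -0.9,"dx": 0,"dy": 0,"dz": 0,"roll": 0},{"fingers": -0.9,"dx": 0,"dy": 0,"dz": 0,"roll": 0},{"fingers": -0.9,"dx": 0,"dy": 0,"dz": -0.03,"roll": 0},{"fingers": -0.9,"dx": 0,"dy": 0,"dz": -0.08,"roll": 0},{"fingers": -0.9,"dx": -0.03,"dy": 0,"dz": -0.13,"roll": 0},{"fingers": -0.9,"dx": -0.06,"dy": 0,"dz": -0.18,"roll": 0}]}}

```text
time: 18.45
tool_pos: [0.4474, 0.1747, 0.3307]
tcp_rot: [3.141, 0.06, -0.0]
wrist_force: [1.0, 1.1, -0.4]
width: 0.951
grip_force: 0.0
```

Run:
```python
from h import *
st=read_state(); print(st['tool_pos'],st['width'])
snap('scene','s7');snap('side','d7');snap('wrist','w7')
for t in('s7','d7','w7'):
    P,C=both((t,)); m=box(P,(.44,.57),(.12,.24),(.168,.19)); q=P[m]
    if len(q)>20:
        A=np.c_[q[:,:2]-q[:,:2].mean(0),np.ones(len(q))]; print(t,len(q),rect(q),np.median(q[:,2]),np.degrees(np.linalg.lstsq(A,q[:,2],rcond=None)[0][:2]))
    m=box(P,(.40,.60),(-.10,.06),(.092,.105)); q=P[m];print('stubtop',m.sum(),rect(q)[0] if m.sum() else '')
a=cv2.resize(load('s7')[0][140:290,290:440],None,fx=2.6,fy=2.6,interpolation=cv2.INTER_CUBIC)
b=cv2.resize(load('d7')[0][150:300,260:410],None,fx=2.6,fy=2.6,interpolation=cv2.INTER_CUBIC)
cv2.imwrite('pics/c7.png',np.hstack([a,b]))
```

```text
[0.4473776  0.17471206 0.33069594] 0.951118399130226
s7 340 ((507.8133544921875, 176.3651580810547), (82.22309112548828, 51.36239242553711), 2.596158266067505) 0.17919717835875293 [-2.22197864 -2.86469641]
stubtop 21 (479.43353271484375, -20.866241455078125)
d7 589 ((506.7948913574219, 178.84181213378906), (79.62246704101562, 51.732608795166016), 2.6368632316589355) 0.1785532050921561 [ 0.56090911 -3.11870923]
stubtop 27 (477.4208068847656, -20.461917877197266)
w7 3409 ((503.1338806152344, 176.1083984375), (79.43241119384766, 48.10548782348633), 2.2160308361053467) 0.18014115370336103 [-0.37655291  0.04813915]
stubtop 140 (473.7356872558594, -21.72486114501953)
```

View pics/c7.png

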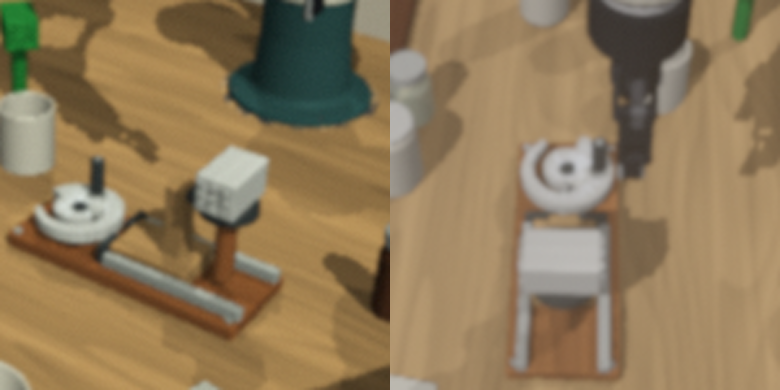

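The head at (232,180) lies flat on the ring with its top at 0.180 m. The handle passes through the ring, the cam is unchanged and the arm is clear of everything.

```bash
python3 -c "
from workcell import finish_job; print(finish_job())"
```

```text
the job is handed in; nothing more can be done
None
```

The job is handed in at about 18.6 s: the bolt is drawn in by the full half turn, the foot looks tight against the stops, and the mallet's head rests flat on the ring.

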